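Tilt the tote to gather the mould nuts in its cut-off corner

ROBOT

A 6-joint arm with a two-finger parallel gripper is mounted at the origin on a cart in front of the work surface, level with it; the furniture and walls round the work are solid. World frame = base frame: x ahead of the robot, y to its left, z up, the work surface at z = 0. Lengths are in m, angles in rad, forces in N, time in s.
With the tool pointing down it reaches from about 0.275 to 0.75 m from the base axis. Payload 10.2 kg.
Tool frame: the origin (TCP) lies midway between the tips of the shut fingers; the grasp point (between the pads) lies 19 mm behind it (env.hold_point_z is the distance from the TCP to the grasp point, in m); x points along the fingers, z is the direction in which the jaws open and shut, and the axes are right-handed (so a half turn about x gives the same grasp; the last joint's range is limited). The gripper opens to 85 mm and grips with 20 to 120 N. Pads are 22 mm wide; open, the fingers measure 114 mm over their backs; the gripper's body (76 mm by 85 mm) begins 54 mm behind the grasp point. The pads swing forward as they close: fully open they stand 13 mm farther back than shut.
Start: joints at [-1.565, 0.313, 1.498, -0, 1.331, -0.223], TCP at [0.119, -0.511, 0.231] pointing down, gripper open.
Joint ranges: [-2.94, 2.94], [-0.97, 2.17], [0.19, 2.56], [-1.23, 4.37], [0.02, 3.11], [-2.88, 2.88]. Speed limits (rad/s): [2.39, 2.39, 3.01, 3.14, 3.14, 3.14].

INTERFACE

Orientations are given as a unit quaternion [x, y, z, w].
In Python, from bench import env, kinematics, monitor, eyes, job gives the robot as it stands. The module is installed in compiled form; this text tells all that it offers. Calls block until the motion is done:
- env.reach(position, orientation): joint-space move of the TCP to a pose.
- env.movel(position, velocity=0.15, frame=None, guard=None): straight line of the TCP; frame=None keeps the orientation; velocity is the mean speed in m/s. With guard (N) it stops when the force on the tool has changed by that much, and returns True; else False.
- env.set_joints(angles): joint-space move.
- env.release() and env.close_gripper(effort=None): open the fingers fully, or close them until they stop; effort is the grip in N (None keeps the last).
- env.hold(seconds).
- kinematics.ik(position, orientation): joint angles nearest the present ones, or None.
- monitor.sense(): the state.
- eyes.grab_frame(name): name is "side" or "top"; returns a dict with "frame" (400x640x3 uint8, red, green, blue), "mtx" (3x3 intrinsics, pixels), "k1" (the pictures are not rectified: a ray, as slopes to the right and down, at radius r is drawn at 1 + k1 r^2 times it, then the intrinsics apply), "view" (4x4, takes a point from world to camera coordinates). Camera axes: x right, y down, z forward; pixel columns grow to the right and rows downward; lengths in m; the calibration is good to about 2 mm. A picture is of the moment at which its call begins. There is no depth.
A pose or a line that the arm cannot do raises env.MotionError and nothing moves.
- job.hand_in(): hands the job in, once; it reports no verdict.
The state is a dict: "clock": time; "joints": joint angles; "qvel": joint speeds; "joint_efforts": joint torques, N m; "position": TCP position; "ee_rot": TCP orientation; "contact_force": force on the tool from outside, world axes, zero at the start; "ft_torque": the same for the moment, N m; "finger_gap": opening from 0.0 (shut) to 1.0 (fully open).
Only numpy, scipy, OpenCV 4.12 (cv2) and the standard library are available. Lean on these libraries where they do the work, as an engineer would, in place of code of your own. Each camera call takes 0.05 s, during which the arm holds its last target.

TASK

Pick up the grey tote by the black grip block on its wire bail, gripping it lightly (no more than 25 newtons, the bail is thin), lift it well clear of the bench and tilt it so that all three loose nuts slide together into its one cut-off corner, with that corner the lowest. Spill none, and disturb nothing else on the bench. Finish still holding the tote in the air, tilted and still, with at least 6 cm between the bench and the cut-off corner and the nuts gathered there, ready for a colleague to scoop out.

Things in the scene. Friction and masses are not known exactly. Their poses are not given: they have to be found in the camera images.
- tote: open grey plastic tote, 120 x 120 mm outside, walls 36 high and 3 thick, floor 3 thick, 0.25 kg, loose, any yaw. Three square corners; the one at its +x +y is cut off at 45 degrees (30 mm off each side). A 7 mm steel wire bail, top at 64 mm, spans from the -y to the +y wall and carries a black grip block in the middle. Origin: centre of the underside, z up, x and y square to the walls
- tote_grip (a point): hold here: on the axis of the grip block, 85 mm above the tote's underside. The block is 24 x 24 mm (faces square to the tote's x and y) and runs from 64 to 100 mm above the underside; the wire runs along y just below it. Axes as the tote's
- tote_corner (a point): on the tote's inner floor at the middle of the cut-off corner, at x = y = 42 mm and z = 3 mm from the tote's origin
- nut_0: steel hexagon nut, 24 mm across flats, 13 mm high, 14 mm hole, 0.03 kg, lying flat and loose in the tote; slippery there (friction about 0.2: slides from 12 to 15 degrees of tilt, surely at 25 to 30); origin: centre of its underside
- nut_1: steel hexagon nut, 24 mm across flats, 13 mm high, 14 mm hole, 0.03 kg, lying flat and loose in the tote; slippery there (friction about 0.2: slides from 12 to 15 degrees of tilt, surely at 25 to 30); origin: centre of its underside
- nut_2: steel hexagon nut, 24 mm across flats, 13 mm high, 14 mm hole, 0.03 kg, lying flat and loose in the tote; slippery there (friction about 0.2: slides from 12 to 15 degrees of tilt, surely at 25 to 30); origin: centre of its underside
- mortar_prism_1: plain grey mortar bar, 40 x 160 x 40 mm; bystander standing on the bench, origin at the centre of its underside
- cube_mould: black open two-compartment mould, 93 x 160 x 62 mm; bystander standing on the bench, origin at the centre of its underside
- sample_tin_0: round aluminium tin with lid, 59 mm wide, 38 mm high; bystander standing on the bench, origin at the centre of its underside
- spanner: flat steel spanner, 198 mm long, 8 mm thick; bystander standing on the bench, origin at the centre of its underside
- tape_roll: roll of tape lying flat, 98 mm wide, 48 mm high; bystander standing on the bench, origin at the centre of its underside
- sample_jar_2: clear jar with white lid, 62 mm wide, 94 mm high; bystander standing on the bench, origin at the centre of its underside

How it is judged:
On the way:
1. the tote is lifted clear of the bench by the gripper (height (world z) of tote above 0.05 m and contact force between the fingers and tote above 0.5 N), for 0.2 s.
At the end, for the whole second after the job is handed in: Held in the air: inner floor at the cut-off corner over 50 mm above the bench; tote's x and y axes both dip at least 8 degrees (0.14 rad); every nut's origin within 55 mm of tote_corner; tote slower than 0.03 and nuts than 0.04 m/s (height (world z) of tote_corner above 0.05 m and angle between tote's own x axis and vertical above 1.711 rad and angle between tote's own y axis and vertical above 1.711 rad and contact force between the fingers and tote above 0.5 N and linear speed of tote below 0.03 m/s and distance between each of nut_0, nut_1, nut_2 and tote_corner below 0.055 m and linear speed of each of nut_0, nut_1, nut_2 below 0.04 m/s); the arm keeps its last pose, push and grip.
It fails at once if the tote is gripped or pushed too hard: the forces of both fingers on it add up to over 60 N (30 N a finger) (contact force between the fingers and tote above 60 N).
It fails at once if a nut leaves the tote (distance between any of nut_0, nut_1, nut_2 and tote above 0.12 m).
It fails at once if another thing on the bench is moved by more than 20 mm (distance of any of mortar_prism_1, cube_mould, sample_tin_0, spanner, tape_roll, sample_jar_2 from where it was at the start of the episode above 0.02 m).
It also fails if it takes over 43 s, if anything falls off the work surface, if the arm or the gripper's body presses on something with over 40 N, if the wrist force passes 120 N, or if a joint passes its speed limit or range.

## Working session

There is one attempt and no reset: what is moved stays moved. The work goes in short steps, each a Python script; the robot and the scene stay as the last script left them, time stands still between calls to the robot, and variables do not carry over. Pictures are saved under pics/ and viewed, and the job is handed in when it is done.

```bash
mkdir -p pics; ls; python3 - <<'E'
from bench import env,kinematics,monitor,eyes,job
import cv2,numpy as np
print(monitor.sense(), env.hold_point_z)
for n in("side","top"):
    f=eyes.grab_frame(n); cv2.imwrite(f"pics/{n}0.png",f["frame"][:,:,::-1]); print(n,f["mtx"].tolist(),f["k1"],np.round(f["view"],4).tolist())
E
```

```text
pics
{'clock': 0.0, 'joints': array([-1.56541741e+00,  3.13463419e-01,  1.49846305e+00,  1.58971916e-05,
        1.33099313e+00, -2.23387314e-01]), 'qvel': array([ 0.00083011, -0.00091338,  0.00128433, -0.00174287, -0.00129609,
        0.0007279 ]), 'joint_efforts': array([ 4.55157738e-05, -4.12265217e+01, -2.59744781e+01, -2.02791716e-04,
        4.19409393e-03,  1.56622001e-06]), 'position': array([ 0.11905456, -0.51105192,  0.23071844]), 'ee_rot': array([ 0.44003599,  0.55408808, -0.43929744,  0.55350924]), 'contact_force': array([0.24309789, 1.06661245, 0.71965622]), 'ft_torque': array([-0.03383393,  0.00481388,  0.02166586]), 'finger_gap': 0.9988046963545409} 0.0187
side [[500.24156675883495, 0.0, 315.8847537348824], [0.0, 500.24156675883495, 202.0835508007625], [0.0, 0.0, 1.0]] -0.11055653627363657 [[0.7812, -0.6241, -0.0119, -0.509], [-0.4723, -0.5785, -0.665, 0.307], [0.4082, 0.5252, -0.7467, 1.4248], [0.0, 0.0, 0.0, 1.0]]
top [[434.903130931271, 0.0, 326.712609467596], [0.0, 434.903130931271, 198.42897104531465], [0.0, 0.0, 1.0]] -0.11012560694249525 [[0.0228, -0.9997, 0.0097, -0.0763], [-0.9838, -0.0242, -0.1777, 0.6142], [0.1779, -0.0055, -0.984, 1.3665], [0.0, 0.0, 0.0, 1.0]]
```

View pics/side0.png

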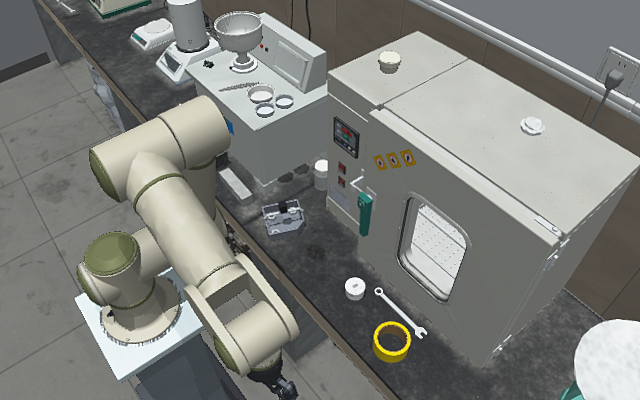

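View pics/top0.png

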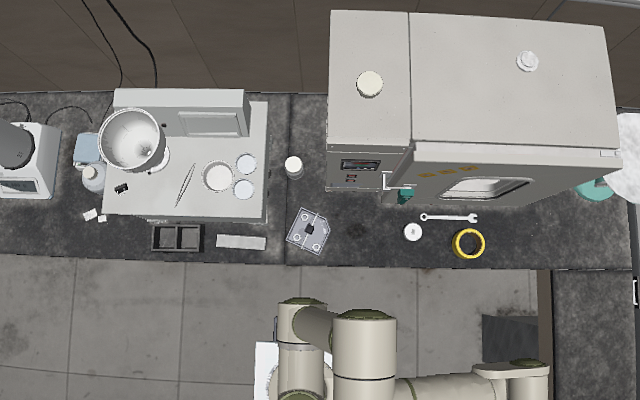

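The side view shows the tote at about (284,218). The top view shows it at about (309,230), with the block near (309,229). The oven stands close on its right and the white jar lies behind it at (293,167). I'll zoom in.

```bash
python3 - <<'E'
import cv2,numpy as np
a=cv2.imread("pics/top0.png")[190:270,265:350]; b=cv2.imread("pics/side0.png")[185:250,245:325]
a=cv2.resize(a,(400,376),interpolation=cv2.INTER_CUBIC);b=cv2.resize(b,(400,325),interpolation=cv2.INTER_CUBIC)
b=cv2.copyMakeBorder(b,0,51,0,0,0)
cv2.imwrite("pics/z0.png",np.hstack([a,b]))
E
```

```text
(no output)
```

View pics/z0.png

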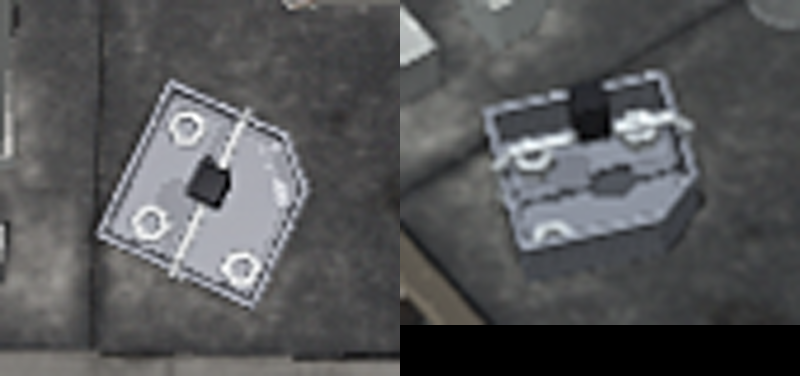

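```bash
cat > h.py <<'E'
import cv2,numpy as np
from bench import env,kinematics,monitor,eyes,job
from scipy.spatial.transform import Rotation as R
def ray(f,uv):
    p=cv2.undistortPoints(np.array(uv,float).reshape(-1,1,2),f["mtx"],np.array([f["k1"],0,0,0.])).reshape(-1,2)
    V=f["view"];d=np.c_[p,np.ones(len(p))]@V[:3,:3]
    return -V[:3,:3].T@V[:3,3],d
def plane(f,uv,z):
    o,d=ray(f,uv);return o+d*((z-o[2])/d[:,2])[:,None]
def tri(f,a,g,b):
    o1,d1=ray(f,[a]);o2,d2=ray(g,[b]);d1=d1[0];d2=d2[0]
    s=np.linalg.lstsq(np.c_[d1,-d2],o2-o1,rcond=None)[0]
    p,q=o1+s[0]*d1,o2+s[1]*d2
    return (p+q)/2,np.linalg.norm(p-q)
E
python3 - <<'E'
from h import *
s=eyes.grab_frame("side");t=eyes.grab_frame("top")
np.set_printoptions(precision=4,suppress=True)
print("top cam",ray(t,[[0,0]])[0])
z=lambda u,v:(265+(u+.5)/4.706-.5,190+(v+.5)/4.7-.5)
P=plane(t,[z(170,82),z(100,235),z(252,305),z(285,130),z(307,185)],.036);print(P)
print("centre TL-bottom",(P[0]+P[2])/2,"side",np.linalg.norm(P[0]-P[1]),np.linalg.norm(P[2]-P[1]))
e=P[2]-P[1];print("yaw x",np.degrees(np.arctan2(e[1],e[0])));e=P[0]-P[1];print("yaw y-90",np.degrees(np.arctan2(e[1],e[0]))-90)
# black block mask
for n,f,(r0,r1,c0,c1) in(("t",t,(215,245,295,325)),("s",s,(195,222,270,300))):
    g=f["frame"][r0:r1,c0:c1].max(2); print(n); print(g)
print("handle",tri(t,(405,195),s,(364,215)))
print("oven front bottom-left/base",plane(s,[(326,208),(360,262),(492,360)],0),plane(t,[(293,167)],.094))
E
```

```text
top cam [ 0.3628 -0.0539  1.4545]
[[ 0.5883  0.0233  0.036 ]
 [ 0.4796  0.0683  0.036 ]
 [ 0.4338 -0.0383  0.036 ]
 [ 0.5562 -0.0582  0.036 ]
 [ 0.518  -0.0744  0.036 ]]
centre TL-bottom [ 0.511  -0.0075  0.036 ] side 0.1176571787310925 0.11600503852698298
yaw x -113.23258447022877
yaw y-90 -112.49588602943015
t
[[ 64  60 191 109 142 177 192 232 136 105 115 232 251 200 183 167 165 168
  150  95 107 177 149 187 148  80  72  79  84  83]
 [ 54 121 194 125 174 146 227 192 156 179 183 117 224 189 177 182 185 167
  164 134 205 238 132  53 193 208 158 106  96  87]
 [ 55 189 108 142 161 159 225 202 180 180 179 141 225 189 177 183 163 157
  160 153 236 184 160 161 110  64 101 193 200 120]
 [119 179 117 176 186 163 150 227 195 178 158 215 241 163 170 182 163 158
  175 207 227 170 155 163 167 147 107  64  87 183]
 [192 112 141 180 183 183 124 222 211 203 206 233 157 169 184 162 158 159
  119 228 185 175 183 184 167 164 167 146 107  43]
 [182 107 172 185 181 182 161 197 211 213 215 184 156 177 183 162 160 175
  201 231 184 176 180 181 181 185 166 163 204 160]
 [120 143 180 181 179 180 180 179 15
[... 5855 characters left out ...]
 173 109  86 124 141 139 139 139 139 139 161 152 136 140 105
   61  54  51 117 152 155 153 154 145 141 144  98]
 [ 89  90  92  85 101 127 138 140 139 139 140 140 124 130  98  54  65  73
   76  78  74 110 139 144 143 141 105  73 110 111]
 [121 122 116  93 123 145 140 139 139 140 139 143 122  78  67  76  89  95
   95  95  93  87  82  78  74 109 124 123 155 154]
 [138 140 131 116 129 140 141 142 143 143 142 145 133  89  81  96  94  94
   93  92  90  84 114 128 124 153 168 167 166 156]]
handle (array([ 0.5969, -0.284 ,  0.2336]), np.float64(0.004931062822358089))
oven front bottom-left/base [[ 0.6606 -0.0428  0.    ]
 [ 0.6023 -0.2775  0.    ]
 [ 0.6628 -0.742   0.    ]] [[0.7091 0.0495 0.094 ]]
```

```bash
python3 - <<'E'
from h import *
np.set_printoptions(precision=4,suppress=True)
s=eyes.grab_frame("side");t=eyes.grab_frame("top")
g=t["frame"].max(2)[222:236,303:315]; m=cv2.inRange(g,45,90); m=cv2.morphologyEx(m,cv2.MORPH_OPEN,np.ones((2,2),np.uint8))
v,u=np.nonzero(m); print("top face",u.mean()+303,v.mean()+222,len(u),plane(t,[(u.mean()+303,v.mean()+222)],.1))
# expected centroid pixel area; side-view top-face: centre approx
g=s["frame"].max(2)[199:208,278:288]; m=cv2.inRange(g,40,56)
v,u=np.nonzero(m);print("side top",plane(s,[(u.mean()+278,v.mean()+199)],.1))
yaw=np.radians(-113); q0=monitor.sense()["joints"]
for sgn in(1,-1):
  zt=sgn*np.array([np.cos(yaw),np.sin(yaw),0]); xt=np.array([0,0,-1.]); Rt=np.c_[xt,np.cross(zt,xt),zt]
  for p in((.25,-.33,.3),(.511,-.0075,.2),(.511,-.0075,.066),(.45,.05,.30)): print(sgn,p,kinematics.ik(p,R.from_matrix(Rt).as_quat()))
  d=np.array([np.cos(yaw+np.pi/4),np.sin(yaw+np.pi/4),0]); ax=np.cross(d,[0,0,-1])
  for th in(20,30,38): print("tilt",th,kinematics.ik((.45,.05,.30),(R.from_rotvec(ax*np.radians(th))*R.from_matrix(Rt)).as_quat()))
E
```

```text
top face 309.64285714285717 229.57142857142858 42 [[ 0.5075 -0.0104  0.1   ]]
side top [[ 0.5137 -0.0096  0.1   ]]
1 (0.25, -0.33, 0.3) [-1.2072  0.016   1.671  -0.      1.4545  0.765 ]
1 (0.511, -0.0075, 0.2) [-0.2443  0.3091  1.5873 -0.      1.2452  1.728 ]
1 (0.511, -0.0075, 0.066) [-0.2443  0.48    1.7329 -0.      0.9287  1.728 ]
1 (0.45, 0.05, 0.3) [-0.1491  0.1067  1.5741 -0.      1.4608  1.8231]
tilt 20 [-0.3069  0.1857  1.5217  0.2678  1.6589  1.6588]
tilt 30 [-0.37    0.2391  1.5041  0.3802  1.7606  1.6056]
tilt 38 [-0.4125  0.2864  1.4948  0.4629  1.8399  1.574 ]
-1 (0.25, -0.33, 0.3) [-1.2072  0.016   1.671   0.      1.4545 -2.3766]
-1 (0.511, -0.0075, 0.2) [-0.2443  0.3091  1.5873  0.      1.2452 -1.4136]
-1 (0.511, -0.0075, 0.066) [-0.2443  0.48    1.7329  0.      0.9287 -1.4136]
-1 (0.45, 0.05, 0.3) [-0.1491  0.1067  1.5741  0.      1.4608 -1.3185]
tilt 20 [-0.3069  0.1857  1.5217  0.2678  1.6589 -1.4828]
tilt 30 [-0.37    0.2391  1.5041  0.3802  1.7606 -1.536 ]
tilt 38 [-0.4125  0.2864  1.4948  0.4629  1.8399 -1.5676]
```

```bash
cat >> h.py <<'E'
yaw=np.radians(-113)
zt=-np.array([np.cos(yaw),np.sin(yaw),0]); xt=np.array([0,0,-1.]); Rt=R.from_matrix(np.c_[xt,np.cross(zt,xt),zt])
d=np.array([np.cos(yaw+np.pi/4),np.sin(yaw+np.pi/4),0]); ax=np.cross(d,[0,0,-1])
E
python3 - <<'E'
from h import *
env.set_joints([-1.2,.016,1.671,0,1.4545,-.9])
env.reach([.511,-.009,.2],Rt.as_quat())
s=monitor.sense();print(s["clock"],s["position"])
env.movel([.511,-.009,.13],.1)
for n in("side","top"):
    f=eyes.grab_frame(n); cv2.imwrite(f"pics/{n}1.png",cv2.resize(f["frame"][170:270,240:360,::-1],(600,500),interpolation=cv2.INTER_CUBIC))
E
python3 -c "
import cv2,numpy as np
cv2.imwrite('pics/z1.png',cv2.resize(np.hstack([cv2.imread('pics/side1.png'),cv2.imread('pics/top1.png')]),(800,333)))"
```

```text
2.8 [ 0.51106247 -0.01003732  0.20019506]
```

View pics/z1.png

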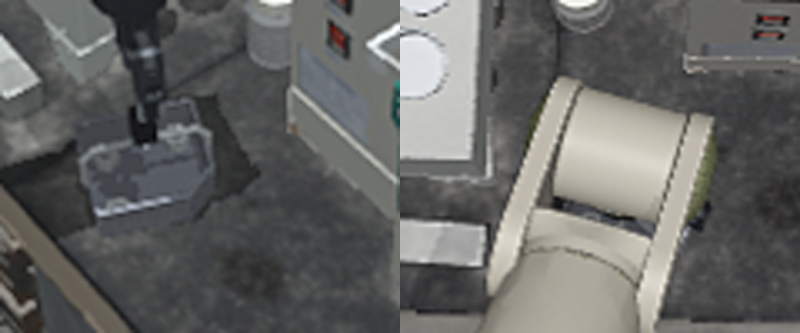

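In the side view the gripper stands directly above the block at about (145,125), with the near finger in front of it. The arm hides the tote in the top view. I'll descend under a force guard.

```bash
python3 - <<'E'
from h import *
np.set_printoptions(precision=3,suppress=True)
print(env.movel([.511,-.009,.067],.05,guard=6))
print(monitor.sense()["position"])
env.close_gripper(21)
s=monitor.sense();print(s["clock"],s["finger_gap"],s["contact_force"],s["position"])
f=eyes.grab_frame("side"); cv2.imwrite("pics/side2.png",cv2.resize(f["frame"][170:270,240:360,::-1],(600,500),interpolation=cv2.INTER_CUBIC))
E
```

```text
False
[ 0.511 -0.009  0.067]
5.7417 0.2809355637225791 [0.335 0.19  2.436] [ 0.511 -0.009  0.067]
```

View pics/side2.png

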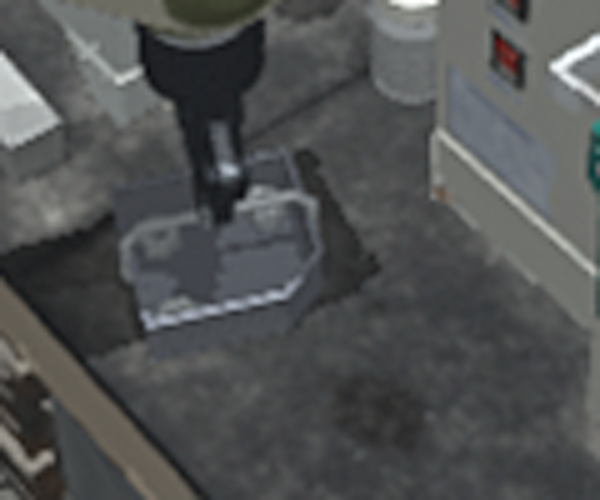

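The gap of about 24 mm matches the block, and the side view shows the fingers around it with the tote level. I'll lift slowly.

```bash
python3 - <<'E'
from h import *
np.set_printoptions(precision=3,suppress=True)
env.movel([.511,-.009,.12],.04)
s=monitor.sense();print(s["clock"],s["finger_gap"],s["contact_force"],s["position"])
env.movel([.45,.05,.28],.08)
s=monitor.sense();print(s["clock"],s["finger_gap"],s["contact_force"],s["position"])
f=eyes.grab_frame("side"); cv2.imwrite("pics/side3.png",cv2.resize(f["frame"][110:260,180:360,::-1],(720,600),interpolation=cv2.INTER_CUBIC))
E
```

```text
7.2667 0.2786907791001889 [-0.568  0.14  -3.427] [ 0.511 -0.009  0.12 ]
9.6833 0.2807261322439429 [-0.406 -0.51  -3.571] [0.45 0.05 0.28]
```

View pics/side3.png

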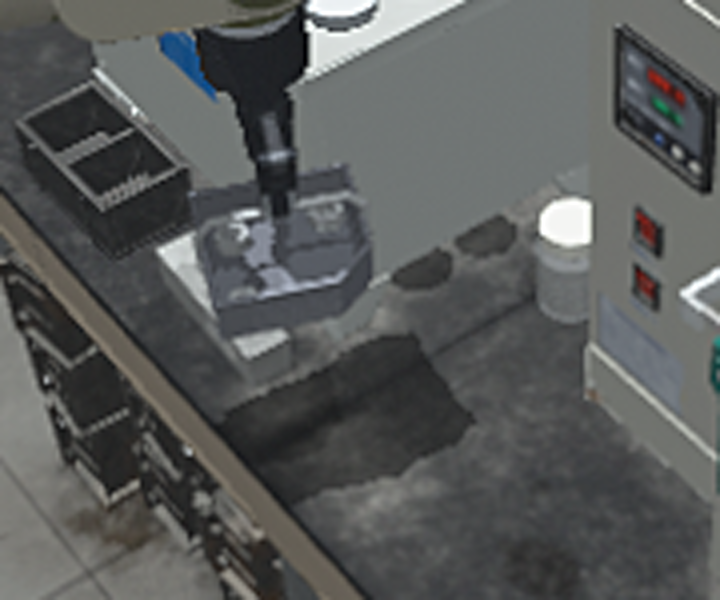

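```bash
cat >> h.py <<'E'
H=np.array([.45,.05,.28-env.hold_point_z*-1])  # grasp point
def tilt(th,v):
    q=R.from_rotvec(ax*np.radians(th))*Rt
    p=H+q.apply([env.hold_point_z,0,0])
    env.movel(p,v,q.as_quat())
E
python3 - <<'E'
from h import *
np.set_printoptions(precision=3,suppress=True)
for th in (4,12,20):
    c=monitor.sense()["clock"]; tilt(th,.002); s=monitor.sense();print(th,s["clock"]-c,s["finger_gap"],s["contact_force"],s["position"],R.from_quat(s["ee_rot"]).apply([1,0,0])@[0,0,-1])
f=eyes.grab_frame("side"); cv2.imwrite("pics/side4.png",cv2.resize(f["frame"][110:260,180:360,::-1],(720,600),interpolation=cv2.INTER_CUBIC))
print(s["clock"])
E
```

```text
4 0.583400000000001 0.2783690545696478 [ 0.582  0.586 -1.909] [0.45  0.051 0.28 ] 0.9975709959853836
12 1.0165999999999986 0.27264628378997335 [ 0.104  0.292 -2.769] [0.449 0.054 0.28 ] 0.978191471402096
20 1.0167000000000002 0.2833691600229937 [-0.169 -0.365 -3.053] [0.448 0.056 0.281] 0.9397807312220088
12.35
```

View pics/side4.png

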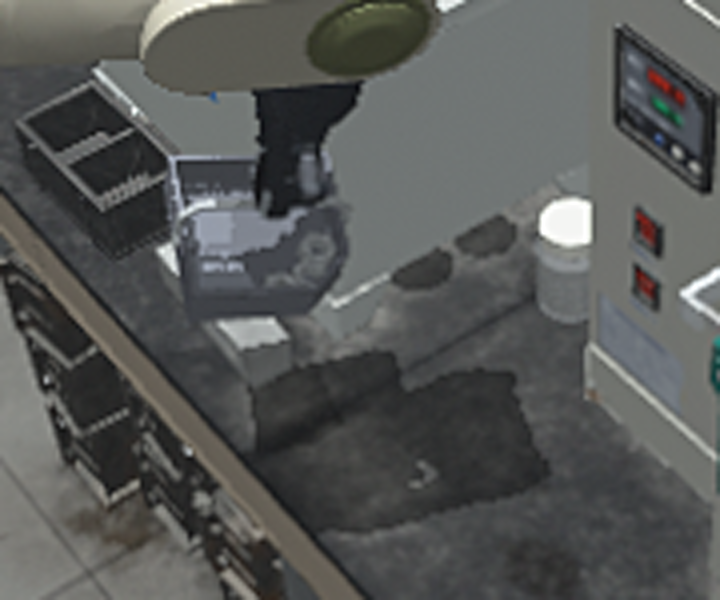

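```bash
python3 - <<'E'
from h import *
np.set_printoptions(precision=3,suppress=True)
env.hold(.3)
for th in (26,32):
    tilt(th,.002); s=monitor.sense();print(th,s["clock"],s["finger_gap"],s["contact_force"])
env.hold(.7);s=monitor.sense();print(s["contact_force"])
f=eyes.grab_frame("side"); cv2.imwrite("pics/side5.png",cv2.resize(f["frame"][140:260,215:359,::-1],(720,600),interpolation=cv2.INTER_CUBIC))
f=eyes.grab_frame("top"); cv2.imwrite("pics/top5.png",f["frame"][:,:,::-1])
E
```

```text
26 13.5 0.27345146233132445 [-0.221 -0.042 -2.157]
32 14.3 0.27851239673763406 [ 0.913  0.429 -3.375]
[ 0.066  0.228 -2.633]
```

View pics/side5.png

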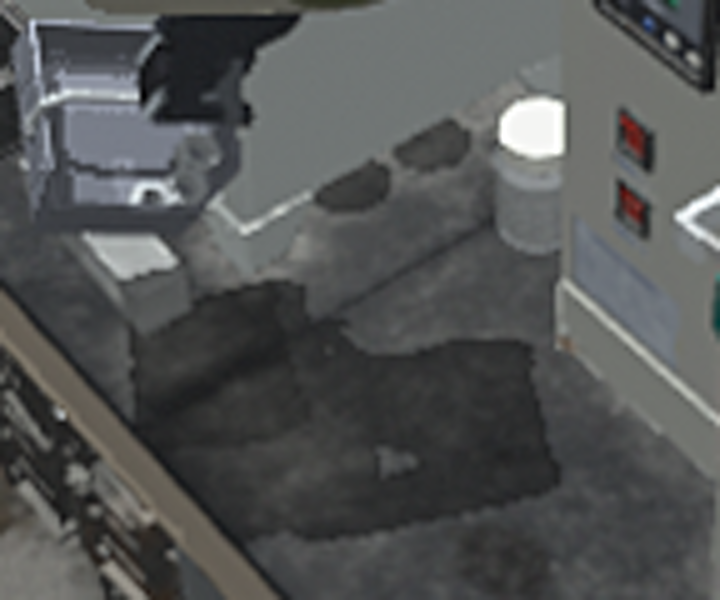

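View pics/top5.png

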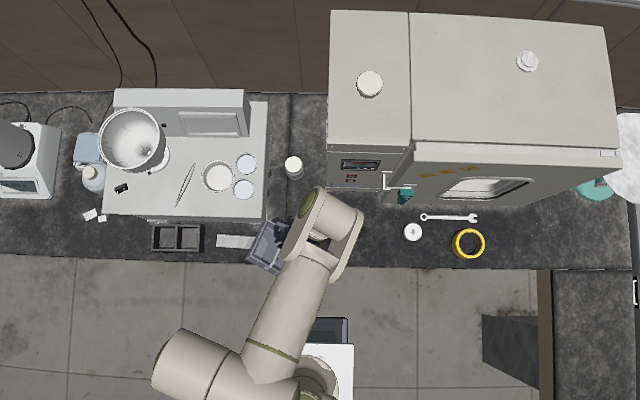

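```bash
python3 - <<'E'
from h import *
np.set_printoptions(precision=3,suppress=True)
Rz=R.from_euler("z",25,degrees=True)
q=Rz*R.from_rotvec(ax*np.radians(32))*Rt
H2=H+[0,0,.02]
p=H2+q.apply([env.hold_point_z,0,0])
print(kinematics.ik(p,q.as_quat()),monitor.sense()["joints"])
env.movel(p,.006,q.as_quat()); env.hold(.5)
s=monitor.sense();print(s["clock"],s["contact_force"],s["position"],p)
f=eyes.grab_frame("side"); cv2.imwrite("pics/side6.png",cv2.resize(f["frame"][120:200,200:300,::-1],(750,600),interpolation=cv2.INTER_CUBIC))
f=eyes.grab_frame("top"); cv2.imwrite("pics/top6.png",cv2.resize(f["frame"][200:280,230:330,::-1],(750,600),interpolation=cv2.INTER_CUBIC))
E
```

```text
[-0.281  0.331  1.387  0.258  1.921 -1.86 ] [-0.367  0.251  1.546  0.404  1.734 -1.549]
19.1583 [-0.058 -0.601 -3.446] [0.443 0.057 0.303] [0.443 0.057 0.303]
```

View pics/side6.png

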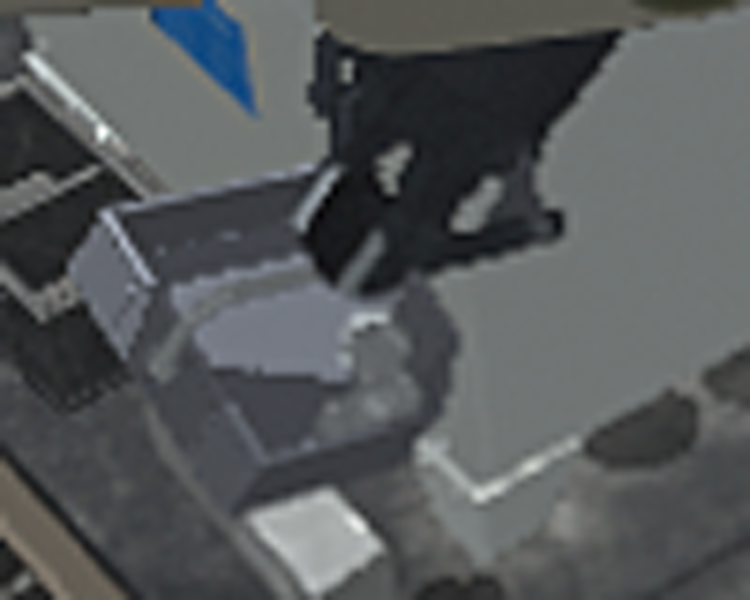

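View pics/top6.png

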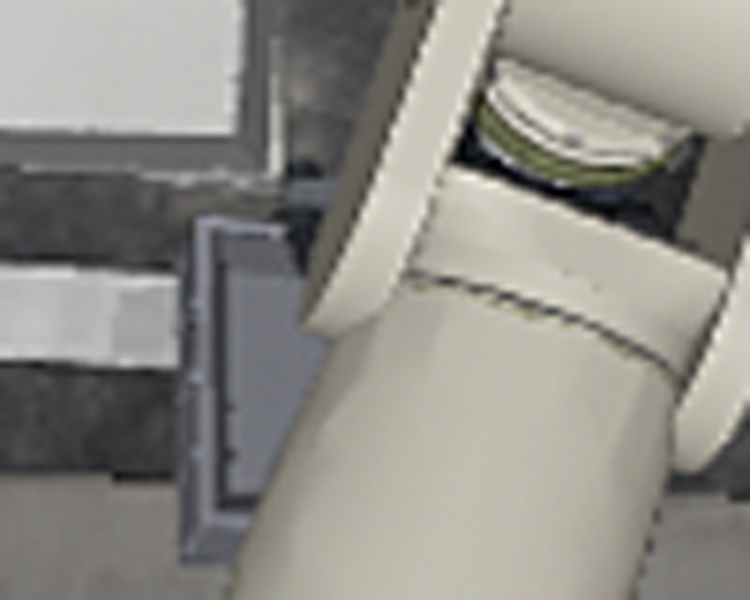

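The side view shows the tote tilted with a cluster of nuts at about (345–395, 330–420), in the cut-off corner. In the top view the arm hides that corner. I'll boost the contrast and measure the actual tilt and nut distances.

```bash
python3 - <<'E'
from h import *
np.set_printoptions(precision=3,suppress=True)
f=eyes.grab_frame("side")
c=f["frame"][150:182,230:265,::-1].astype(float)
c=np.clip((c-50)*1.6,0,255).astype(np.uint8)
cv2.imwrite("pics/z7.png",cv2.resize(c,(656,600),interpolation=cv2.INTER_CUBIC))
s=monitor.sense(); qt=R.from_quat(s["ee_rot"])*Rt.inv()*R.from_euler("z",yaw)
G=s["position"]-R.from_quat(s["ee_rot"]).apply([env.hold_point_z,0,0]); O=G-qt.apply([0,0,.085])
P={"BL-rim(-,-)":(-.06,-.06,.036),"(+,-)rim":(.06,-.06,.036),"(-,+)rim":(-.06,.06,.036),"cut a":(.06,.03,.036),"cut b":(.03,.06,.036),"(+,-)base":(.06,-.06,0),"corner":(.042,.042,.003)}
for k,p in P.items():
    w=O+qt.apply(p); uv=cv2.projectPoints(w[None],f["view"][:3,:3],f["view"][:3,3],f["mtx"],np.array([f["k1"],0,0,0.]))[0].ravel()
    print(k,w,"z6 px",(uv-[200,120])*7.5, "z7 px",(uv-[230,150])*18.75)
print("dips",90-np.degrees(np.arccos(qt.as_matrix()[2,:2])),s["clock"])
E
```

```text
BL-rim(-,-) [0.378 0.117 0.322] z6 px [ 96.476 206.837] z7 px [-321.309  -45.407]
(+,-)rim [0.373 0.006 0.277] z6 px [258.233 460.894] z7 px [ 83.082 589.736]
(-,+)rim [0.489 0.13  0.277] z6 px [337.5   154.574] z7 px [ 281.25  -176.066]
cut a [0.456 0.015 0.243] z6 px [438.625 409.369] z7 px [534.062 460.922]
cut b [0.485 0.046 0.243] z6 px [455.237 332.574] z7 px [575.593 268.935]
(+,-)base [0.359 0.019 0.247] z6 px [218.941 515.423] z7 px [-15.148 726.057]
corner [0.455 0.045 0.218] z6 px [400.253 414.956] z7 px [438.133 474.889]
dips [-22.006 -22.007] 19.3083
```

View pics/z7.png

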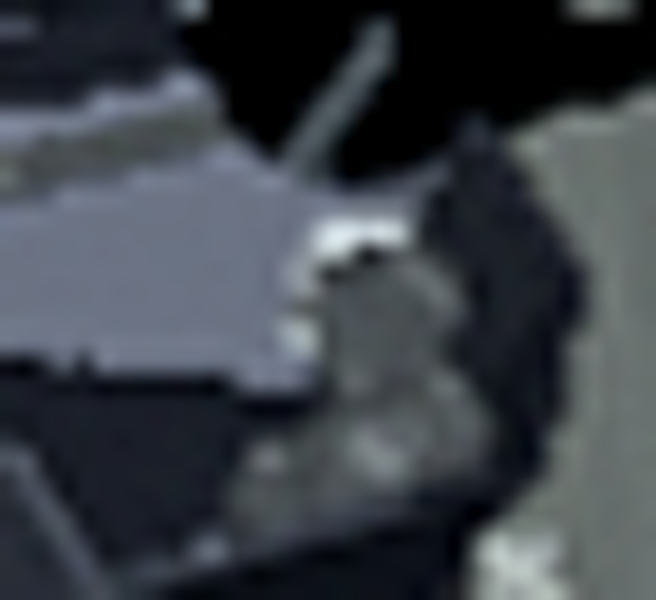

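```bash
python3 - <<'E'
from h import *
np.set_printoptions(precision=1,suppress=True)
f=eyes.grab_frame("side")
s=monitor.sense(); qt=R.from_quat(s["ee_rot"])*Rt.inv()*R.from_euler("z",yaw)
G=s["position"]-R.from_quat(s["ee_rot"]).apply([env.hold_point_z,0,0]); O=G-qt.apply([0,0,.085])
for n,z7 in dict(A=(385,310),Aedge=(310,240),B=(420,420),C=(290,475),Cedge=(235,490)).items():
    o,dd=ray(f,[(z7[0]/18.75+230-.5,z7[1]/18.75+150-.5)])
    o=qt.inv().apply(o-O);dd=qt.inv().apply(dd[0])
    p=o+dd*(.016-o[2])/dd[2]; print(n,p*1e3,"d from corner",np.linalg.norm(p[:2]-.042)*1e3)
E
```

```text
A [16.2 39.2 16. ] d from corner 25.955479713592727
Aedge [ 0.9 33.9 16. ] d from corner 41.84012489168686
B [36.3 32.6 16. ] d from corner 10.984318547097235
C [39.4  3.7 16. ] d from corner 38.429518103490324
Cedge [39.4 -7.4 16. ] d from corner 49.506729914528336
```

```bash
python3 - <<'E'
from h import *
a=eyes.grab_frame("side")["frame"].astype(int); env.hold(.4); g=eyes.grab_frame("side"); b=g["frame"].astype(int)
print(abs(a-b)[150:182,230:265].max(), monitor.sense()["finger_gap"],monitor.sense()["clock"])
t=eyes.grab_frame("top")["frame"]; o=cv2.imread("pics/top0.png")[:,:,::-1]
df=np.abs(t.astype(int)-o).max(2)
for n,(u,v,r) in dict(jar=(293,167,10),tin=(413,232,11),tape=(468,243,18),spanner=(448,217,30),mould=(177,238,26)).items(): print(n,(df[v-r//2:v+r//2,u-r:u+r]>40).mean())
print("prism",(df[236:248,216:245]>40).mean())
job.hand_in()
E
```

```text
17 0.27940880596754175 19.8583
jar 0.19
tin 0.0
tape 0.0
spanner 0.0
mould 0.0
prism 0.0
the job is handed in; nothing more can be done
```

I gripped the tote by its block at 21 N, lifted it and tilted it 32° toward the cut-off corner. I then turned it 25° about the vertical to get a clear view, and handed in at about 19.9 s with the tote held still in the air.

**Last checks before handing in:**
- **Tilt:** both tote axes dip about 22°. This assumes the tote did not slip in the grip. The rim corners predicted on that basis matched those I read off the side picture to within about 1–2 pixels.
- **Height:** the cut-off corner's inner floor is about 0.22 m above the bench.
- **Nuts:** the three nuts appear to lie nested in that corner, about 26, 11 and 38 mm from `tote_corner` (limit 55 mm). The nuts are small and in shadow, so I read their centres by eye from the enlarged side picture. Only that one view shows them, because the arm hides the corner from above.
- **Stillness:** two side pictures 0.4 s apart showed no clear change around the nuts (largest difference 17 of 255 grey levels).
- **Bystanders:** the tin, tape, spanner, mould and the visible part of the mortar bar were unchanged in the top view.

**Disagreed:** 19% of the pixels around the jar had changed since the start. In an earlier picture taken after the lift, the jar stood at the same spot, about (293,167). I put the change down to the arm or its shadow, but did not confirm it.

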